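# Take a colour reading: probe through the guide ring, held lightly on the marked tile

## Robot

A 6-joint arm with a two-finger parallel gripper is mounted at the origin on the work surface. World frame = base frame: x ahead of the robot, y to its left, z up, the work surface at z = 0. Lengths are in m, angles in rad, forces in N, time in s.
With the tool pointing down it reaches from about 0.275 to 0.85 m from the base axis. Payload 19 kg.
Tool frame: the origin (TCP) lies midway between the tips of the shut fingers; the grasp point (between the pads) lies 19 mm behind it (robot.tcp_to_grasp is the z of the grasp point in the tool frame, in m); z points along the fingers, x is the direction in which the jaws open and shut, and the axes are right-handed (so a half turn about z gives the same grasp; the last joint's range is limited). The gripper opens to 85 mm and grips with 20 to 120 N. Pads are 22 mm wide; open, the fingers measure 114 mm over their backs; the gripper's body (76 mm by 85 mm) begins 54 mm behind the grasp point. The pads swing forward as they close: fully open they stand 13 mm farther back than shut.
Start: joints at [-1.292, 0.15, 1.437, -0, 1.554, -0.134], TCP at [0.231, -0.527, 0.231] pointing down, gripper open.
Joint ranges: [-2.8, 2.8], [-0.68, 2.1], [0.12, 2.68], [-1.39, 4.53], [0.16, 2.79], [-2.81, 2.81]. Speed limits (rad/s): [1.89, 1.89, 2.22, 3.01, 3.01, 3.01].

## Interface

Orientations are given as a rotation vector (axis times angle).
In Python, from station import robot gives the robot as it stands.
- The arm moves only by the tool move_arm, never from a script. Its arguments are lists of equal length, an entry for each row: "dp": the shift along the tool's x, y, z in cm, a list of three; "delta_rot": the turn, a rotation vector about the tool's x, y, z in degrees, a list of three. In form: {"dp": [[x, y, z], ...], "delta_rot": [[rx, ry, rz], ...]}. A call has 1 to 20 rows; each row shifts and turns the commanded pose from where the row before left it, along the tool's axes as they then stand; what a row does not reach is not made up. A row lasts 1/12 s, in which the tool goes at most 41.7 mm and 7.16 degrees, less where a joint would pass 70% of its speed; a pose out of reach is approached as far as the arm can. A call with a gripper value outside its range is refused whole. "gripper" is the closure in counts, from 0 (fully open) to 255 (shut), set as the call begins (left out, the last holds). The fingers move at their own pace and stop on an object; "squeeze" is the grip in N (left out, the last holds). Time passes only in rows, so rows that do not move let the fingers close. It gives the time, the measured TCP pose, the force and the opening at its end, in the units of the state.
- robot.state(): the state, without advancing time (a new reading comes with each control period).
- robot.snapshot(name): name is "scene" or "top" or "wrist"; returns (picture, depth): 420x560x3 uint8, blue, green, red; 420x560 float32, m along the optical axis (not along the pixel's ray), 0 where there is no reading.
- robot.calibration(name): a dict with "fx", "fy", "cx", "cy" (pixels), "view" (4x4, takes a point from world to camera coordinates); the wrist camera has in their place "hand_eye" (4x4, takes a point from camera to tool coordinates, whose origin is the TCP and whose axes are the tool frame's). Camera axes: x right, y up, looking along -z (the intrinsics and any distortion apply to the point x, -y, -z); pixel columns grow to the right and rows downward; lengths in m; the calibration is good to about 2 mm. A picture is of the moment at which its call begins: read the wrist's pose just before it. calibration takes no time and is no camera call.
- robot.sign_off(): hands the job in, once; it reports no verdict.
The state is a dict: "t": time; "q": joint angles; "qvel": joint speeds; "joint_torque": joint torques, N m; "position": TCP position; "tcp_rot": TCP orientation; "contact_force": force on the tool from outside, world axes, zero at the start; "moment": the same for the moment, N m; "opening": opening from 0.0 (shut) to 1.0 (fully open).
Only numpy, scipy, OpenCV 4.12 (cv2) and the standard library are available. Lean on these libraries where they do the work, as an engineer would, in place of code of your own. Each camera call takes 0.05 s, during which the arm holds its last target.

## Task

Pick the colour probe (the pen-like one with the square black grip) out of its stand, pass its thin stem down through the guide ring of the sloping reading stage, and press its tip lightly on the middle of the circle marked on the tile, the probe standing square to the sloping tile, until the sprung pan has sunk about half of its 12 mm travel; never push the pan down to its stop. Finish while still holding the probe there in the gripper, keeping that light pressure: do not let go. Leave the electrode in its well and everything else on the bench where it is.

Things in the scene. Friction and masses are not known exactly. Their poses are not given: they have to be found in the camera images.
- probe_grip (a point): Loose colour probe, 90 g, 150 mm long, tip down in a well of the stand; point at the centre of its square black grip, 22 x 22 mm, 64 mm tall, flats square to x and y; z runs from tip to top. Below the grip: collar 19 mm across, 6 mm high, resting on the stand; steel stem 8 mm across, 80 mm long. In the stand the point is 128 mm above the bench, 38 mm above the stand's top.
- probe_tip (a point): Flat end of the probe's stem (5 mm across, widening to 8 mm over 5 mm), on its axis, 118 mm below the centre of the grip; z points from tip to top. In the stand the tip is 80 mm deep in its well, 10 mm above the bench.
- stand: Fixed grey block, 60 mm (its x) by 150 mm (its y), 90 mm high, origin at the centre of its underside. Two upright wells, 12 mm across, 85 mm deep, open in its top at y = -40 and +40 mm; the probe is in one, the electrode in the other. The probe stands with its x and y along the stand's.
- electrode: Capped glass electrode in the other well, with a round black cap 22 mm across whose top narrows to 12 mm and stands 42 mm above the stand's top; origin at its lower tip. To be left in place.
- stage: Reading stage, fixed on the bench; base 130 x 130 mm, origin at the centre of its underside. Its tile slopes 20 degrees, facing up and towards the stage's own -x. A square post on its +y side, 53 mm from the middle and rising to 49 mm above the tile, carries an arm with the steel guide ring over the middle of the tile.
- eyelet (a point): Centre of the upper face of the guide ring: hole 14 mm across, ring 24 mm outside, 8 mm thick. The ring's axis is square to the tile and passes through the marked spot, 49 mm from the unpressed tile. (This point's own axes are those of the stage, not tilted.)
- spot (a point): Centre of the marked spot (a printed black circle 20 mm across with a dot in the middle) on the upper face of the white tile, 70 x 70 mm, in the sprung pan; its z axis points out of the tile, square to it (20 degrees from vertical). It moves with the pan. With the pan at rest it lies 75 mm above the bench.
- reagent: Amber reagent bottle, 70 mm across, 150 mm high, at the back of the bench; origin at the centre of its underside. A bystander.
- vial: Small capped vial, 26 mm across, 50 mm high; origin at the centre of its underside. A bystander.
- tiles: Spare white tiles, a stack 70 x 70 x 15 mm; origin at the centre of its underside. A bystander.
- beaker: Glass beaker, 70 mm across, 85 mm high; origin at the centre of its underside. A bystander.
- pot: White sample pot, 48 mm across, 50 mm high; origin at the centre of its underside. A bystander.
- dish: Shallow glass dish, 90 mm across, 15 mm high; origin at the centre of its underside. A bystander.
- spatula: Steel spoon-spatula, 170 mm long, lying on the bench near the robot; a bystander.
- pan (a joint): How far the sprung pan with the tile has sunk, square to its own face: 0 at rest, 0.012 m at its stop; half-way, 0.006 m, is wanted. A spring carries it: it begins to move at about 0.5 N and needs about 0.5 N more for each mm, so half-way is about 3.5 N. It springs back when let go.

How it is judged:
On the way, in this order (a step that is already met when the one before it is completed fails the run):
1. the probe is held in the fingers, clear above its well (height (world z) of probe_tip above 0.1 m and contact force between the fingers and probe above 2 N), for 0.1 s.
2. the probe's stem has passed through the guide ring, its tip below the ring and over the spot (x of probe_tip in the frame of spot between -0.008 and 0.008 m and y of probe_tip in the frame of spot between -0.008 and 0.008 m and z of probe_tip in the frame of spot below 0.037 m and angle between the z axis of probe_tip and the z axis of spot, either way round below 0.25 rad), for 0.05 s.
At the end, for the whole second after the job is handed in: Probe gripped, at rest, through the ring: tip within 5.5 mm of the spot's centre, axis within 7 degrees of square to the tile, pressing with 1 to 8 N, pan sunk 3 to 9 mm; electrode within 20 mm and each bystander within 30 mm of its start (distance between probe_tip and spot below 0.0055 m and angle between the z axis of probe_tip and the z axis of spot, either way round below 0.12 rad and value of joint pan between 0.003 and 0.009 m and contact force between probe and pan between 1 and 8 N and contact force between the fingers and probe above 2 N and linear speed of probe below 0.02 m/s and distance of electrode from where it was at the start of the episode below 0.02 m and distance of each of reagent, vial, tiles, beaker, pot, dish, spatula from where it was at the start of the episode below 0.03 m); the arm keeps its last pose, push and grip.
It fails at once if the pan is driven to its stop (value of joint pan above 0.0115 m).
It fails at once if the electrode or a bystander is knocked away or over (distance of electrode from where it was at the start of the episode above 0.02 m or distance of any of reagent, vial, tiles, beaker, pot, dish, spatula from where it was at the start of the episode above 0.03 m or angle between any of electrode, reagent, vial, tiles, beaker, pot, dish's own z axis and vertical above 0.6 rad).
It also fails if it takes over 48 s, if anything falls off the work surface, if the arm or the gripper's body presses on something with over 40 N, if the wrist force passes 120 N, or if a joint passes its speed limit or range.

## Working session

There is one attempt and no reset: what is moved stays moved. The work goes in short steps, Python scripts to look and compute and a tool call to move; the robot and the scene stay as the last step left them, time stands still between calls to the robot, and variables do not carry over. Pictures are saved under pics/ and viewed, and the job is handed in when it is done.

Besides the shell and the picture viewer there is one more tool, called after "Call:" in YAML: its name, and indented under it one key for each argument. move_arm: Moves the arm, as the interface text tells. Its arguments: {"type":"object","properties":{"dp":{"type":"array","items":{"type":"array","items":{"type":"number"}}},"delta_rot":{"type":"array","items":{"type":"array","items":{"type":"number"}}},"gripper":{"type":"number"},"squeeze":{"type":"number"}},"required":["dp","delta_rot"]}

```bash
mkdir -p pics; ls; python3 - <<'E'
from station import robot
import cv2,numpy as np
print(robot.state())
for n in("scene","top"):
    p,d=robot.snapshot(n); cv2.imwrite(f"pics/{n}0.png",p); np.save(f"{n}0.npy",d); print(robot.calibration(n))
print(robot.calibration("wrist"),robot.tcp_to_grasp)
E
```

```text
pics
{'t': 0.0, 'q': array([-1.29200593e+00,  1.50959926e-01,  1.43801373e+00, -3.71337443e-06,
        1.55380016e+00, -1.33970348e-01]), 'qvel': array([ 0.00052515,  0.00075196,  0.00146591,  0.00029515, -0.00032427,
        0.00157019]), 'joint_torque': array([-3.03372573e-03, -7.13056684e+01, -5.70886087e+01, -5.69245822e-04,
        8.70478805e-03, -2.31303591e-05]), 'position': array([ 0.23058422, -0.52647545,  0.23069892]), 'tcp_rot': array([-2.62887016e+00,  1.71866459e+00,  1.40689510e-03]), 'contact_force': array([-0.47589434,  0.09851268, -0.79176292]), 'moment': array([-0.01112688, -0.01988624, -0.0377864 ]), 'opening': 1.0003369522974481}
{'fx': 516.3976108531916, 'fy': 516.3976108531916, 'cx': 279.7188489131342, 'cy': 199.4530412299586, 'view': array([[ 0.56059167,  0.82807156,  0.00587124, -0.30002618],
       [-0.7051796 ,  0.47365481,  0.52761051,  0.33665838],
       [ 0.43411832, -0.29991433,  0.84946612, -1.43102543],
       [ 0.        ,  0.        ,  0.        ,  1.        ]])}
{'fx': 471.9484461112484, 'fy': 471.9484461112484, 'cx': 273.07946136468485, 'cy': 208.92547240919166, 'view': array([[ 0.0044938 , -0.99992747, -0.01117389,  0.01830763],
       [ 0.98249389,  0.00233382,  0.18628019, -0.55292642],
       [-0.1862406 , -0.01181538,  0.98243312, -1.08120464],
       [ 0.        ,  0.        ,  0.        ,  1.        ]])}
{'fx': 314.529280710516, 'fy': 314.529280710516, 'cx': 282.89606526039506, 'cy': 204.97951295759844, 'hand_eye': array([[ 9.99999831e-01,  5.79431194e-04, -5.37727476e-05,
         7.82079280e-04],
       [ 5.38937567e-04, -9.57027245e-01, -2.89997520e-01,
        -7.29832726e-02],
       [-2.19495594e-04,  2.89997442e-01, -9.57027395e-01,
        -1.42417918e-01],
       [ 0.00000000e+00,  0.00000000e+00,  0.00000000e+00,
         1.00000000e+00]])} -0.0187
```

View pics/scene0.png

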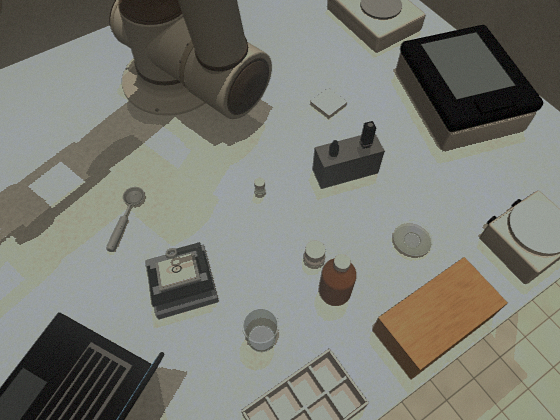

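View pics/top0.png

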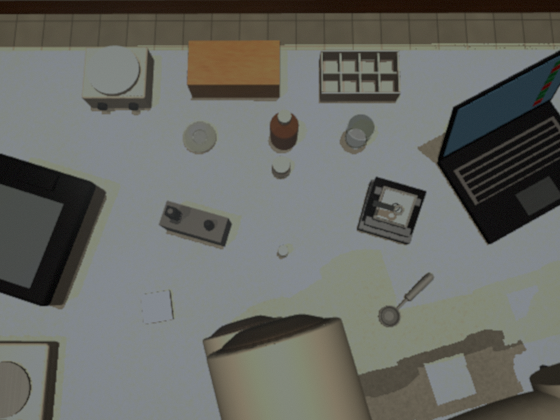

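The scene picture shows the stand at about (348,160), with the taller probe at (369,133). The stage is at (180,278) with its ring at (177,263). In the top picture, the stand is at (195,223), the probe at (173,213) and the stage at (392,210). Next I'll look at enlarged crops.

```bash
cat > h.py <<'E'
import numpy as np,cv2
from station import robot
def ray(name,u,v):
    c=robot.calibration(name);V=c["view"];R=V[:3,:3];o=-R.T@V[:3,3]
    d=R.T@np.array([(u-c["cx"])/c["fx"],-(v-c["cy"])/c["fy"],-1]);return o,d
def atz(name,u,v,z):
    o,d=ray(name,u,v);return o+d*(z-o[2])/d[2]
def atd(name,u,v,dep):
    o,d=ray(name,u,v);return o+d*dep
def proj(name,P):
    c=robot.calibration(name);V=c["view"];p=V[:3,:3]@np.array(P)+V[:3,3]
    return c["cx"]+c["fx"]*p[0]/-p[2],c["cy"]-c["fy"]*p[1]/-p[2]
E
python3 - <<'E'
from h import *
def crop(f,u,v,w,h,s,o):
    i=cv2.imread(f)[v:v+h,u:u+w];i=cv2.resize(i,None,fx=s,fy=s,interpolation=cv2.INTER_CUBIC)
    i=cv2.convertScaleAbs(i,alpha=1.6,beta=10)
    return i
a=crop("pics/top0.png",150,190,100,75,4,0);b=crop("pics/top0.png",345,165,100,75,4,0)
c=crop("pics/scene0.png",300,115,100,75,4,0);d=crop("pics/scene0.png",135,235,100,75,4,0)
cv2.imwrite("pics/crops.png",np.vstack([np.hstack([a,b]),np.hstack([c,d])]))
d=np.load("top0.npy");dp=np.load("scene0.npy")
for u in range(160,232,4): print(u,[ (round(float(d[v,u]),3)) for v in range(204,246,6)])
E
```

```text
160 [1.193, 1.19, 1.185, 1.094, 1.184, 1.178, 1.175]
164 [1.195, 1.099, 1.097, 1.094, 1.178, 1.179, 1.175]
168 [1.102, 1.028, 1.046, 1.092, 1.124, 1.182, 1.171]
172 [1.096, 1.023, 1.026, 1.092, 1.094, 1.179, 1.172]
176 [1.1, 1.03, 1.044, 1.095, 1.09, 1.177, 1.175]
180 [1.099, 1.101, 1.075, 1.091, 1.088, 1.179, 1.178]
184 [1.196, 1.098, 1.095, 1.09, 1.087, 1.167, 1.175]
188 [1.194, 1.098, 1.094, 1.089, 1.088, 1.127, 1.175]
192 [1.192, 1.096, 1.094, 1.086, 1.09, 1.098, 1.174]
196 [1.192, 1.101, 1.097, 1.089, 1.092, 1.083, 1.173]
200 [1.192, 1.096, 1.096, 1.089, 1.088, 1.087, 1.174]
204 [1.193, 1.184, 1.091, 1.063, 1.089, 1.085, 1.174]
208 [1.191, 1.188, 1.092, 1.049, 1.06, 1.091, 1.136]
212 [1.191, 1.187, 1.097, 1.063, 1.076, 1.088, 1.107]
216 [1.187, 1.184, 1.093, 1.092, 1.094, 1.088, 1.081]
220 [1.194, 1.184, 1.094, 1.091, 1.089, 1.085, 1.084]
224 [1.188, 1.186, 1.092, 1.088, 1.085, 1.102, 1.131]
228 [1.186, 1.189, 1.185, 1.116, 1.135, 1.17, 1.173]
```

View pics/crops.png

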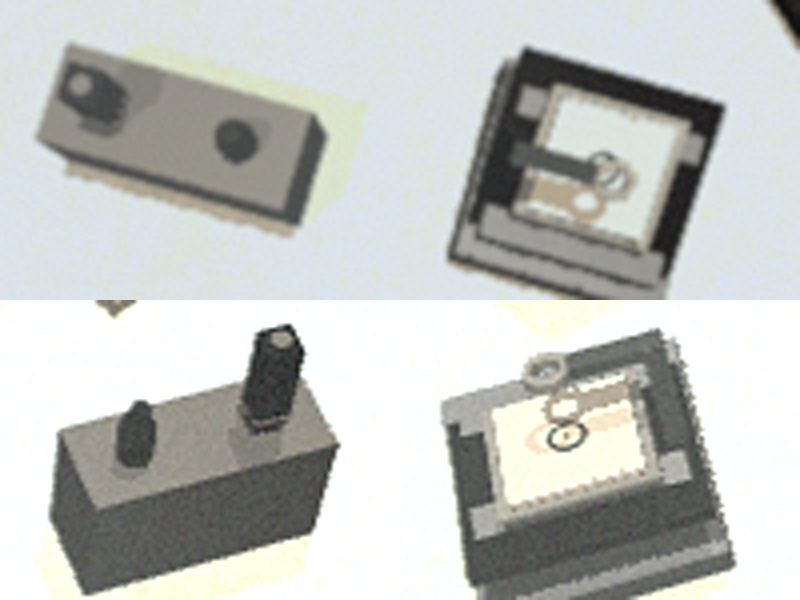

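```bash
cat >> h.py <<'E'
def tri(obs):
    A=np.zeros((3,3));b=np.zeros(3);L=[]
    for n,u,v in obs:
        o,d=ray(n,u,v);d=d/np.linalg.norm(d);M=np.eye(3)-np.outer(d,d);A+=M;b+=M@o;L.append((o,d))
    P=np.linalg.solve(A,b);return P,[round(float(np.linalg.norm(np.cross(P-o,d))),4) for o,d in L]
E
python3 - <<'E'
from h import *
np.set_printoptions(precision=4,suppress=True)
print("probe top",tri([("top",169.4,210.6),("scene",370.6,124.4)]), atz("top",169.4,210.6,.16),atz("scene",370.6,124.4,.16))
print("ring",tri([("top",397.9,209.4),("scene",171.1,252.4)]))
print("spot",tri([("top",396,206.),("scene",176.6,268.6)]),atz("scene",176.6,268.6,.075))
# stand corners, px from crop
for n,u0,v0,cs in (("top",150,190,[(70,44),(315,112),(280,208),(40,140)]),("scene",300,115,[(60,430),(98,508),(340,443),(300,375)])):
    for x,y in cs:
        y=y-(300 if n=="scene" else 0)
        print(n,atz(n,u0+x/4-.4,v0+y/4-.4,.09))
# depth: points per plane
d=np.load("top0.npy");P=[]
pts={}
for v in range(195,250):
  for u in range(155,235):
    if d[v,u]>0:
      p=atd("top",u,v,d[v,u])
      if abs(p[2]-.09)<.006:P.append(p)
P=np.array(P);r=cv2.minAreaRect((P[:,:2]*1000).astype(np.float32));print(r,len(P),P.mean(0))
E
```

```text
probe top (array([0.5283, 0.2444, 0.1616]), [0.0008, 0.0008]) [0.5282 0.2441 0.16  ] [0.5276 0.2463 0.16  ]
ring (array([ 0.5394, -0.2615,  0.1201]), [0.0003, 0.0003])
spot (array([ 0.5556, -0.2668,  0.0794]), [0.0008, 0.0008]) [ 0.5539 -0.2657  0.075 ]
top [0.5649 0.2671 0.09  ]
top [0.525  0.1232 0.09  ]
top [0.4691 0.142  0.09  ]
top [0.5082 0.2819 0.09  ]
scene [0.4684 0.1419 0.09  ]
scene [0.525  0.1271 0.09  ]
scene [0.5659 0.2704 0.09  ]
scene [0.5143 0.2834 0.09  ]Traceback (most recent call last):
  File "<stdin>", line 17, in <module>
  File "h.py", line 9, in atd
    o,d=ray(name,u,v);return o+d*dep
        ~~~^^^^^^^^^^
  File "h.py", line 4, in ray
    c=robot.calibration(name);V=c["view"];R=V[:3,:3];o=-R.T@V[:3,3]
ValueError: time passes only in moves, steps and waits
```

Two measurements agree well. Triangulated heights are 0.162 for the probe top (expected 0.160) and 0.120 for the ring (expected 0.121), and both the stand and the stage are yawed about -15.5°. I'll turn the jaw along the stage x axis and look at the stage with the wrist camera.

Call:
move_arm:
  dp:
    - [0,0,-0.2]
    - [0,0,-0.2]
    - [0,0,-0.2]
    - [0,0,-0.2]
    - [0,0,-0.2]
    - [0,0,-0.2]
    - [0,0,-0.2]
    - [0,0,-0.2]
  delta_rot:
    - [0,0,-6.4]
    - [0,0,-6.4]
    - [0,0,-6.4]
    - [0,0,-6.4]
    - [0,0,-6.4]
    - [0,0,-6.4]
    - [0,0,-6.4]
    - [0,0,-6.4]
  gripper: 0
  squeeze: 40

```text
t: 0.77
position: [0.2306, -0.5266, 0.247]
tcp_rot: [-3.115, 0.405, 0.0]
contact_force: [0.9, -0.5, 1.0]
opening: 1.004
```

Call:
move_arm:
  dp:
    - [1.4,-2.1,0]
    - [1.4,-2.1,0]
    - [1.4,-2.1,0]
    - [1.4,-2.1,0]
    - [1.4,-2.1,0]
    - [1.4,-2.1,0]
    - [1.4,-2.1,0]
    - [1.4,-2.1,0]
    - [1.4,-2.1,0]
    - [1.4,-2.1,0]
    - [1.4,-2.1,0]
    - [1.4,-2.1,0]
    - [1.4,-2.1,0]
    - [1.4,-2.1,0]
    - [1.4,-2.1,0]
    - [1.4,-2.1,0]
    - [0,0,0]
    - [0,0,0]
  delta_rot:
    - [0,0,0]
    - [0,0,0]
    - [0,0,0]
    - [0,0,0]
    - [0,0,0]
    - [0,0,0]
    - [0,0,0]
    - [0,0,0]
    - [0,0,0]
    - [0,0,0]
    - [0,0,0]
    - [0,0,0]
    - [0,0,0]
    - [0,0,0]
    - [0,0,0]
    - [0,0,0]
    - [0,0,0]
    - [0,0,0]

```text
t: 2.27
position: [0.5352, -0.26, 0.2467]
tcp_rot: [-3.114, 0.411, 0.001]
contact_force: [-0.5, -0.1, -1.2]
opening: 1.0
```

```bash
cat > h.py <<'E'
import numpy as np,cv2
from scipy.spatial.transform import Rotation as Ro
from station import robot
np.set_printoptions(precision=4,suppress=True)
C={n:robot.calibration(n) for n in("scene","top","wrist")}
def T(st):
    M=np.eye(4);M[:3,:3]=Ro.from_rotvec(st["tcp_rot"]).as_matrix();M[:3,3]=st["position"];return M
def setwrist(M): C["wrist"]["view"]=np.linalg.inv(M@C["wrist"]["hand_eye"])
def ray(name,u,v):
    c=C[name];V=c["view"];R=V[:3,:3];o=-R.T@V[:3,3]
    d=R.T@np.array([(u-c["cx"])/c["fx"],-(v-c["cy"])/c["fy"],-1]);return o,d
def atz(name,u,v,z):
    o,d=ray(name,u,v);return o+d*(z-o[2])/d[2]
def atd(name,u,v,dep):
    o,d=ray(name,u,v);return o+d*dep
def proj(name,P):
    c=C[name];V=c["view"];p=V[:3,:3]@np.array(P)+V[:3,3]
    return np.array([c["cx"]+c["fx"]*p[0]/-p[2],c["cy"]-c["fy"]*p[1]/-p[2]])
def tri(obs):
    A=np.zeros((3,3));b=np.zeros(3);L=[]
    for n,u,v in obs:
        o,d=ray(n,u,v);d=d/np.linalg.norm(d);M=np.eye(3)-np.outer(d,d);A+=M;b+=M@o;L.append((o,d))
    P=np.linalg.solve(A,b);return P,[round(float(np.linalg.norm(np.cross(P-o,d))),4) for o,d in L]
def wsnap(name):
    st=robot.state();M=T(st);p,d=robot.snapshot("wrist");cv2.imwrite(f"pics/{name}.png",p);np.savez(f"{name}.npz",M=M,d=d)
    setwrist(M);print("t",st["t"],"pos",st["position"],"q",st["q"],"op",st["opening"],"F",st["contact_force"]);print(M[:3,:3]);return p,d,M
def crop(f,u,v,w,h,s,o,b=1.6):
    i=cv2.imread(f)[v:v+h,u:u+w];i=cv2.resize(i,None,fx=s,fy=s,interpolation=cv2.INTER_CUBIC);cv2.imwrite(o,cv2.convertScaleAbs(i,alpha=b,beta=10))
E
python3 -c "
from h import *
wsnap('w1')
for P in [(.5539,-.2657,.075),(.538,-.2612,.121)]: print(proj('wrist',P))"
```

```text
t 2.2667 pos [ 0.5352 -0.26    0.2467] q [-0.5817  0.1885  1.3623  0.      1.5918 -0.3192] op 0.9997047076712553 F [-0.504  -0.0961 -1.2134]
[[ 0.9658 -0.2595 -0.0008]
 [-0.2595 -0.9658  0.0006]
 [-0.0009 -0.0003 -1.    ]]
[302.3945 184.5927]
[286.6982 196.1955]
```

View pics/w1.png

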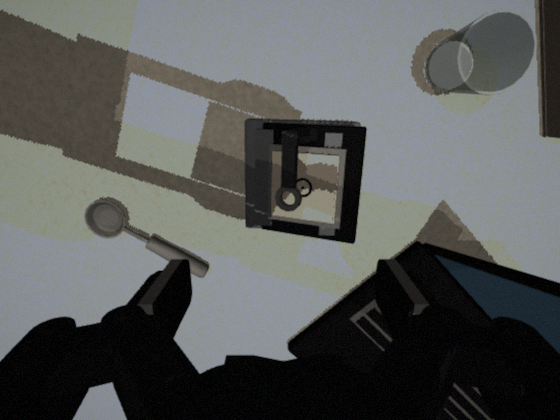

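The wrist view shows the ring at about (288,199) and the marked circle at about (303,187). The predictions were (287,196) and (302,185), so this is close. I'll enlarge it.

```bash
python3 -c "
from h import *
crop('pics/w1.png',240,110,133,140,6,'pics/w1c.png',2.2)
i=cv2.imread('pics/w1c.png');print(i.shape)
cv2.imwrite('pics/w1c.png',i[:600])"

```

```text
(840, 798, 3)
```

View pics/w1c.png

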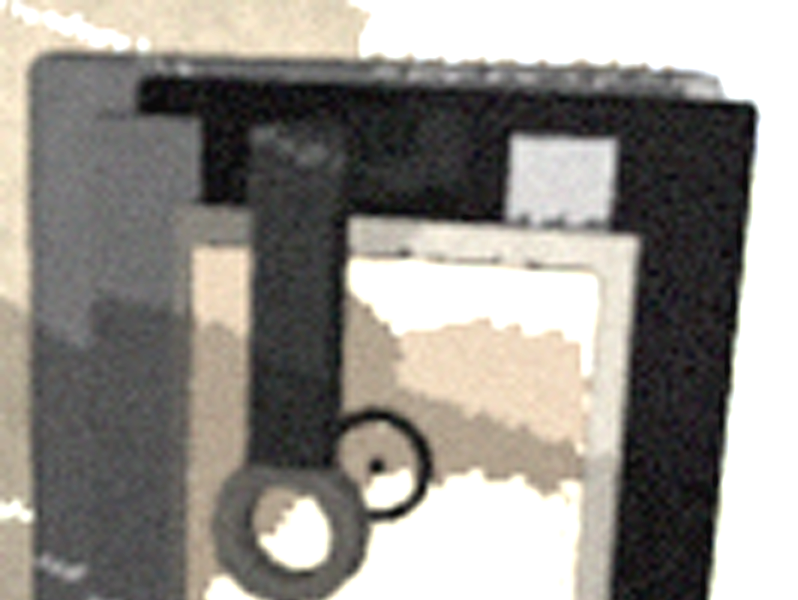

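```bash
python3 -c "
from h import *
setwrist(np.load('w1.npz')['M'])
s=atz('wrist',302.4,187.1,.075);r=atz('wrist',288.1,198.4,.121);print(s,r,r-s)
print(tri([('wrist',302.4,187.1),('scene',176.6,268.6)]),tri([('wrist',288.1,198.4),('scene',171.1,252.4),('top',397.9,209.4)]))
# world yaw from tile edge px
"

```

```text
[ 0.5533 -0.2683  0.075 ] [ 0.5387 -0.2635  0.121 ] [-0.0146  0.0048  0.046 ]
(array([ 0.5539, -0.2668,  0.0767]), [0.0012, 0.0012]) (array([ 0.5392, -0.2621,  0.1209]), [0.0015, 0.0004, 0.0011])
```

Call:
move_arm:
  dp:
    - [-0.85,-3.0,0]
    - [-0.85,-3.0,0]
    - [-0.85,-3.0,0]
    - [-0.85,-3.0,0]
    - [-0.85,-3.0,0]
    - [-0.85,-3.0,0]
    - [-0.85,-3.0,0]
    - [-0.85,-3.0,0]
    - [-0.85,-3.0,0]
    - [-0.85,-3.0,0]
    - [-0.85,-3.0,0]
    - [-0.85,-3.0,0]
    - [-0.85,-3.0,0]
    - [-0.85,-3.0,0]
    - [-0.85,-3.0,0]
    - [-0.85,-3.0,0]
    - [0,0,0]
    - [0,0,0]
  delta_rot:
    - [0,0,0]
    - [0,0,0]
    - [0,0,0]
    - [0,0,0]
    - [0,0,0]
    - [0,0,0]
    - [0,0,0]
    - [0,0,0]
    - [0,0,0]
    - [0,0,0]
    - [0,0,0]
    - [0,0,0]
    - [0,0,0]
    - [0,0,0]
    - [0,0,0]
    - [0,0,0]
    - [0,0,0]
    - [0,0,0]

```text
t: 3.82
position: [0.5287, 0.2382, 0.247]
tcp_rot: [3.114, -0.412, -0.001]
contact_force: [0.0, -0.4, -0.0]
opening: 1.0
```

```bash
python3 -c "
from h import *
wsnap('w2')
print(proj('wrist',(.5283,.2435,.16)))"
```

```text
t 3.8167 pos [0.5287 0.2382 0.247 ] q [ 0.2906  0.1564  1.3991 -0.0001  1.5867  0.5538] op 0.999505854851654 F [ 0.0112 -0.3541 -0.0279]
[[ 0.9656 -0.2601 -0.0005]
 [-0.2601 -0.9656 -0.0003]
 [-0.0004  0.0004 -1.    ]]
[280.9648 202.6147]
```

View pics/w2.png

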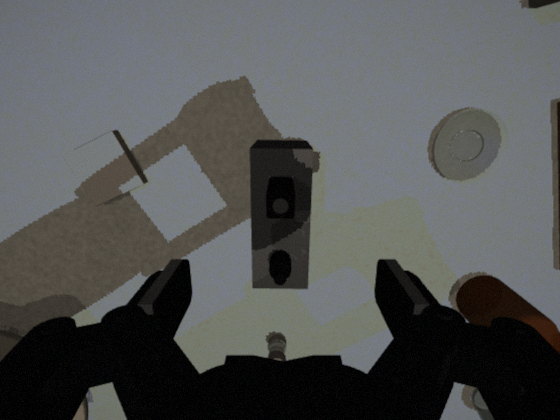

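The probe's top disc is at (281,205), against a prediction of (281,203), and the stand is aligned with the jaws. I'll descend to the grip centre and close.

Call:
move_arm:
  dp:
    - [-0.17,-0.43,0]
    - [0,0,1.15]
    - [0,0,1.15]
    - [0,0,1.15]
    - [0,0,1.15]
    - [0,0,1.15]
    - [0,0,1.15]
    - [0,0,1.15]
    - [0,0,1.15]
    - [0,0,1.15]
    - [0,0,1.15]
    - [0,0,1.15]
    - [0,0,1.15]
    - [0,0,0]
    - [0,0,0]
  delta_rot:
    - [0,0,0]
    - [0,0,0]
    - [0,0,0]
    - [0,0,0]
    - [0,0,0]
    - [0,0,0]
    - [0,0,0]
    - [0,0,0]
    - [0,0,0]
    - [0,0,0]
    - [0,0,0]
    - [0,0,0]
    - [0,0,0]
    - [0,0,0]
    - [0,0,0]

```text
t: 5.12
position: [0.5281, 0.2425, 0.1088]
tcp_rot: [3.114, -0.414, -0.001]
contact_force: [0.1, 0.4, 0.7]
opening: 0.999
```

```bash
python3 -c "
from h import *
wsnap('w3')
p,d=robot.snapshot('scene');cv2.imwrite('pics/s3.png',p);crop('pics/s3.png',290,80,130,100,6,'pics/s3c.png')"
```

```text
t 5.1167 pos [0.5281 0.2425 0.1088] q [0.2979 0.2339 1.5912 0.0001 1.3175 0.5623] op 0.9992256380279743 F [0.1405 0.4234 0.723 ]
[[ 0.9652 -0.2613 -0.001 ]
 [-0.2613 -0.9652 -0.0002]
 [-0.0009  0.0005 -1.    ]]
```

View pics/s3c.png

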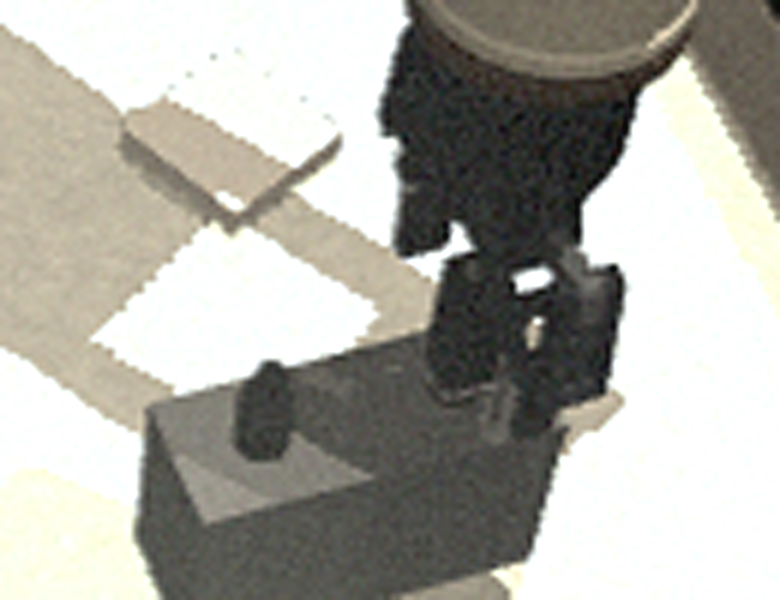

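View pics/w3.png

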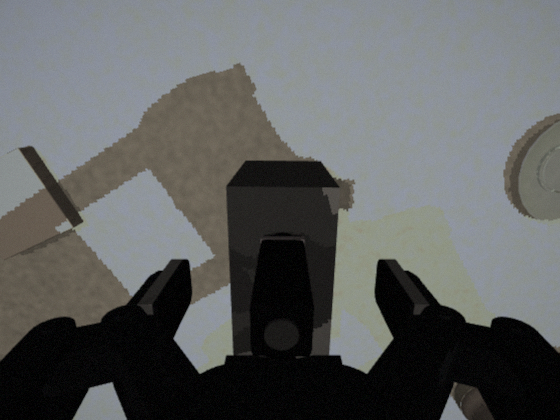

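The probe (x about 282) is centred between the fingers, so I'll close the gripper.

Call:
move_arm:
  dp:
    - [0,0,0]
    - [0,0,0]
    - [0,0,0]
    - [0,0,0]
    - [0,0,0]
    - [0,0,0]
    - [0,0,0]
    - [0,0,0]
    - [0,0,0]
    - [0,0,0]
    - [0,0,0]
    - [0,0,0]
  delta_rot:
    - [0,0,0]
    - [0,0,0]
    - [0,0,0]
    - [0,0,0]
    - [0,0,0]
    - [0,0,0]
    - [0,0,0]
    - [0,0,0]
    - [0,0,0]
    - [0,0,0]
    - [0,0,0]
    - [0,0,0]
  gripper: 255
  squeeze: 50

```text
t: 6.22
position: [0.5284, 0.2426, 0.1095]
tcp_rot: [-3.114, 0.414, -0.0]
contact_force: [0.2, -1.3, 5.5]
opening: 0.25
```

Call:
move_arm:
  dp:
    - [0,0,-0.5]
    - [0,0,-0.8]
    - [0,0,-1.25]
    - [0,0,-1.25]
    - [0,0,-1.25]
    - [0,0,-1.25]
    - [0,0,-1.25]
    - [0,0,-1.25]
    - [0,0,-1.25]
    - [0,0,-1.25]
    - [0,0,-1.25]
    - [0,0,-1.25]
    - [0,0,-1.25]
    - [0,0,0]
    - [0,0,0]
    - [0,0,0]
  delta_rot:
    - [0,0,0]
    - [0,0,0]
    - [0,0,0]
    - [0,0,0]
    - [0,0,0]
    - [0,0,0]
    - [0,0,0]
    - [0,0,0]
    - [0,0,0]
    - [0,0,0]
    - [0,0,0]
    - [0,0,0]
    - [0,0,0]
    - [0,0,0]
    - [0,0,0]
    - [0,0,0]

```text
t: 7.55
position: [0.5282, 0.2425, 0.2592]
tcp_rot: [3.114, -0.414, -0.001]
contact_force: [0.1, 0.6, -1.9]
opening: 0.254
```

```bash
python3 -c "
from h import *
wsnap('w4')
p,d=robot.snapshot('scene');cv2.imwrite('pics/s4.png',p);crop('pics/s4.png',290,30,130,100,6,'pics/s4c.png',2.5)"
```

```text
t 7.55 pos [0.5282 0.2425 0.2592] q [0.2978 0.1565 1.3748 0.0001 1.6112 0.5623] op 0.2540343245544711 F [ 0.1202  0.6368 -1.8753]
[[ 0.9652 -0.2614 -0.0008]
 [-0.2614 -0.9652 -0.0001]
 [-0.0008  0.0004 -1.    ]]
```

View pics/w4.png

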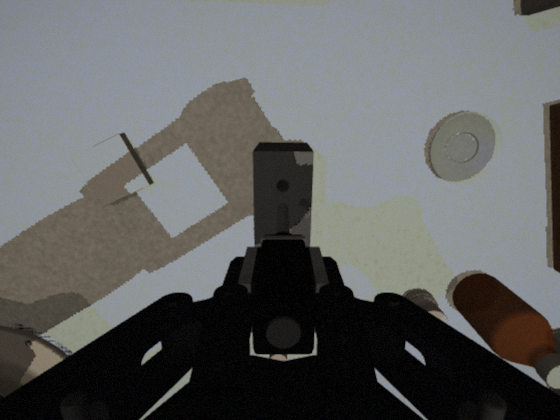

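View pics/s4.png

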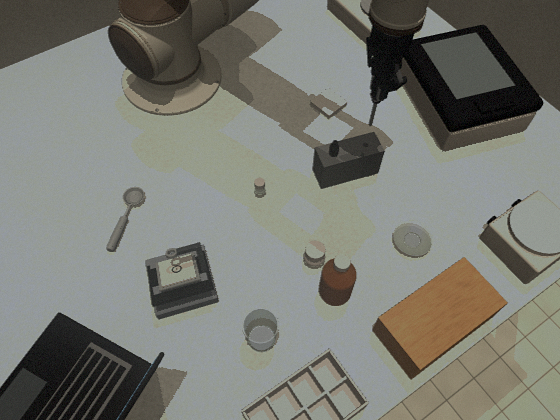

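The probe is held (opening 0.254, about 21.5 mm) and the tip is visible near (283,203). I'll carry it to above the stage, then tilt it by 20°.

Call:
move_arm:
  dp:
    - [0.57,2.85,0]
    - [0.57,2.85,0]
    - [0.57,2.85,0]
    - [0.57,2.85,0]
    - [0.57,2.85,0]
    - [0.57,2.85,0]
    - [0.57,2.85,0]
    - [0.57,2.85,0]
    - [0.57,2.85,0]
    - [0.57,2.85,0]
    - [0.57,2.85,0]
    - [0.57,2.85,0]
    - [0.57,2.85,0]
    - [0.57,2.85,0]
    - [0.57,2.85,0]
    - [0.57,2.85,0]
    - [0.57,2.85,0]
    - [0,0,0]
    - [0,0,0]
  delta_rot:
    - [0,0,0]
    - [0,0,0]
    - [0,0,0]
    - [0,0,0]
    - [0,0,0]
    - [0,0,0]
    - [0,0,0]
    - [0,0,0]
    - [0,0,0]
    - [0,0,0]
    - [0,0,0]
    - [0,0,0]
    - [0,0,0]
    - [0,0,0]
    - [0,0,0]
    - [0,0,0]
    - [0,0,0]
    - [0,0,0]
    - [0,0,0]

```text
t: 9.23
position: [0.4948, -0.2515, 0.2588]
tcp_rot: [-3.113, 0.417, 0.002]
contact_force: [-0.2, -0.2, -1.4]
opening: 0.253
```

Call:
move_arm:
  dp:
    - [0,0,0]
    - [0,0,0]
    - [0,0,0]
    - [0,0,0]
    - [0,0,0]
    - [0,0,0]
    - [0,0,0]
    - [0,0,0]
  delta_rot:
    - [0,4,0]
    - [0,4,0]
    - [0,4,0]
    - [0,4,0]
    - [0,4,0]
    - [0,0,0]
    - [0,0,0]
    - [0,0,0]

```text
t: 9.9
position: [0.4954, -0.25, 0.26]
tcp_rot: [3.024, -0.401, 0.531]
contact_force: [-0.6, -0.6, -0.4]
opening: 0.253
```

```bash
python3 -c "
from h import *
wsnap('w5')
s=np.array([.5536,-.2668,.075]);n=np.array([-.33,.0893,.94])
print(proj('wrist',s),proj('wrist',s+.049*n),proj('wrist',T(robot.state())[:3]@[0,0,.0993,1]))
p,d=robot.snapshot('scene');cv2.imwrite('pics/s5.png',p);crop('pics/s5.png',110,190,130,100,6,'pics/s5c.png',2)
p,d=robot.snapshot('top');cv2.imwrite('pics/t5.png',p);crop('pics/t5.png',330,150,130,100,6,'pics/t5c.png',2)"
```

```text
t 9.9 pos [ 0.4954 -0.25    0.26  ] q [-0.6893 -0.1218  1.6945  0.1485  1.2538 -0.4493] op 0.2526997890297156 F [-0.6064 -0.5513 -0.4128]
[[ 0.9077 -0.2609  0.3287]
 [-0.2453 -0.9654 -0.0887]
 [ 0.3404 -0.0001 -0.9403]]
[277.6925 180.1001] [276.7592 191.2066] [283.4578 204.2884]
```

View pics/w5.png

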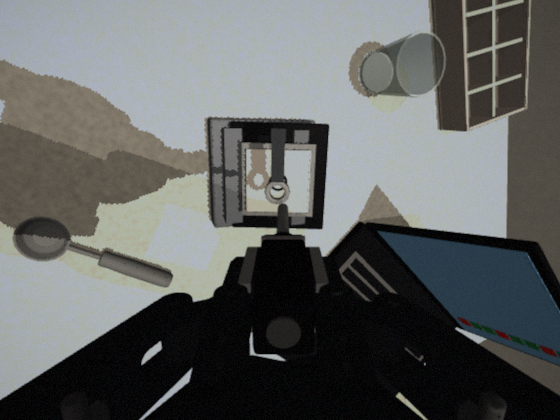

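View pics/s5c.png

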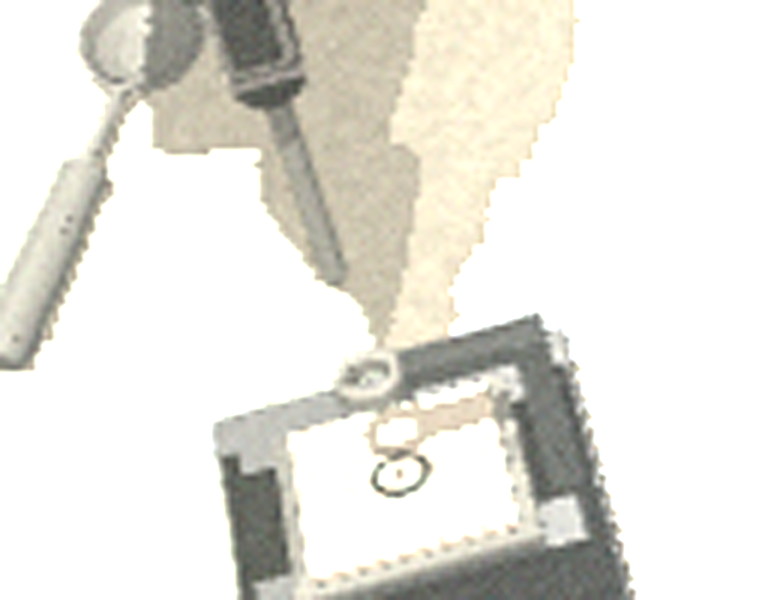

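View pics/t5c.png

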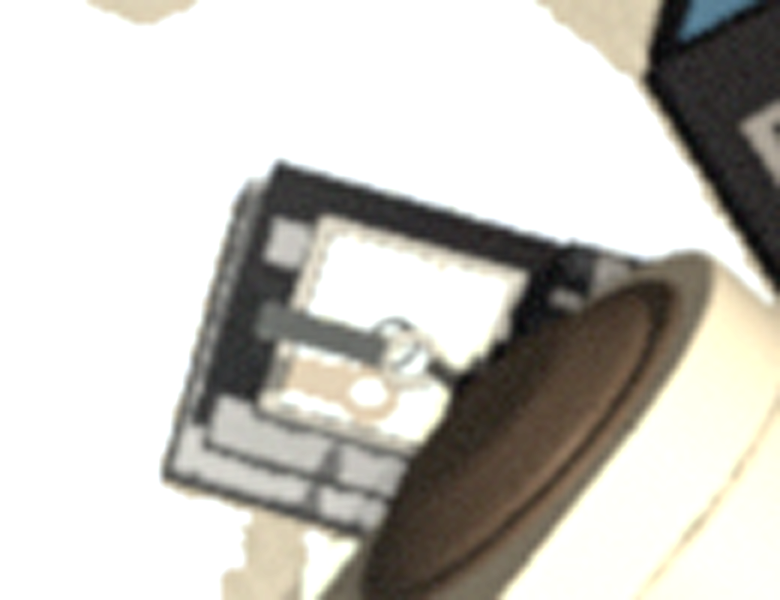

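The tip is at (283,206) and the ring at about (277,191) in the wrist view. The scene crop shows the stem pointing at the ring. I'll enlarge the wrist view for an accurate offset.

```bash
python3 -c "
from h import *
crop('pics/w5.png',200,110,133,130,6,'pics/w5c.png',1.8)
i=cv2.imread('pics/w5c.png');cv2.imwrite('pics/w5c.png',i[100:700])"

```

```text
(no output)
```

View pics/w5c.png

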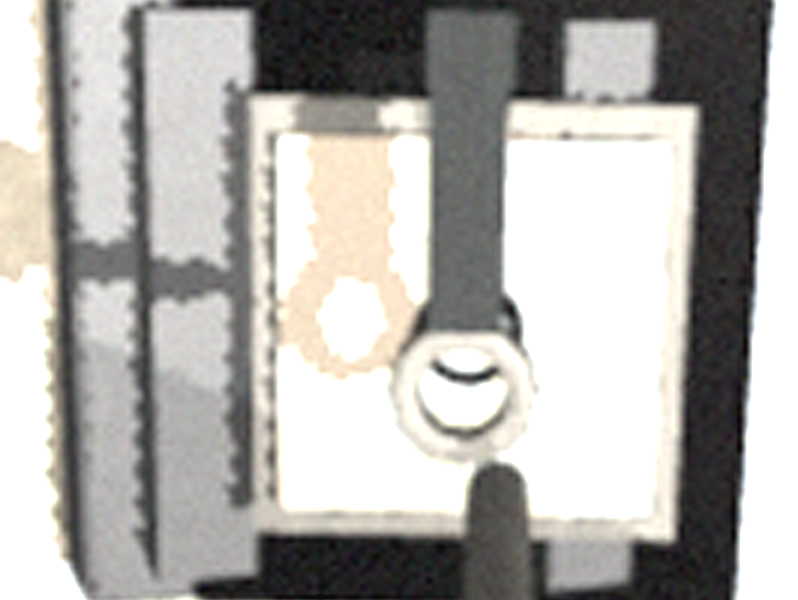

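```bash
python3 -c "
from h import *
M=np.load('w5.npz')['M'];setwrist(M)
s=atz('wrist',277.7,180.8,.075);r=atz('wrist',276.8,192.1,.121);print(s,r,r-s,(r-s)/np.linalg.norm(r-s),np.linalg.norm(r-s))
# tip at known z_tool .0993
o,d=ray('wrist',282.4,206.3);Mi=np.linalg.inv(M);ot=Mi[:3,:3]@o+Mi[:3,3];dt=Mi[:3,:3]@d
tip=ot+dt*(.0993-ot[2])/dt[2];print('tip tool',tip)
for a,q in (('spot',s),('ring',r)):
  qt=Mi[:3,:3]@q+Mi[:3,3];print(a,qt,'minus tip',qt-tip)
# cross-check static scene view of tip: crop pt
for P in [M[:3,:3]@tip+M[:3,3]]: print('tip world',P,proj('scene',P),proj('top',P))
"

```

```text
[ 0.5534 -0.2676  0.075 ] [ 0.5373 -0.2633  0.121 ] [-0.0161  0.0043  0.046 ] [-0.33   0.087  0.94 ] 0.048937892048179304
tip tool [-0.0007  0.0017  0.0993]
spot [-0.006   0.0018  0.1946] minus tip [-0.0054  0.0001  0.0953]
ring [-0.006   0.0019  0.1456] minus tip [-0.0054  0.0002  0.0463]
tip world [ 0.527  -0.2603  0.1664] [164.5517 236.4743] [403.1424 211.1562]
```

The measured axis (-0.33, 0.087, 0.94), 48.9 mm long, matches the 20° slope and the 49 mm given. I'll shift -5.4 mm in tool x and descend to about 8 mm above the ring.

Call:
move_arm:
  dp:
    - [-0.27,0,0]
    - [-0.27,0,0.2]
    - [0,0,0.6]
    - [0,0,0.6]
    - [0,0,0.6]
    - [0,0,0.6]
    - [0,0,0.6]
    - [0,0,0.6]
    - [0,0,0]
    - [0,0,0]
    - [0,0,0]
  delta_rot:
    - [0,0,0]
    - [0,0,0]
    - [0,0,0]
    - [0,0,0]
    - [0,0,0]
    - [0,0,0]
    - [0,0,0]
    - [0,0,0]
    - [0,0,0]
    - [0,0,0]
    - [0,0,0]

```text
t: 10.97
position: [0.5029, -0.2526, 0.2224]
tcp_rot: [3.023, -0.402, 0.533]
contact_force: [0.1, -1.5, -1.8]
opening: 0.249
```

```bash
python3 -c "
from h import *
wsnap('w6')
crop('pics/w6.png',220,120,133,100,6,'pics/w6c.png',1.8)
p,d=robot.snapshot('scene');cv2.imwrite('pics/s6.png',p);crop('pics/s6.png',130,210,100,75,8,'pics/s6c.png',1.8)
s=np.array([ 0.5534,-0.2676,0.075]);n=np.array([-.33,.087,.94])
M=np.linalg.inv(T(robot.state()));print([M[:3]@[*q,1] for q in(s,s+.049*n)])
"
```

```text
t 10.9667 pos [ 0.5029 -0.2526  0.2224] q [-0.6833 -0.091   1.743   0.1515  1.1727 -0.4554] op 0.24892420769722118 F [ 0.0789 -1.4566 -1.809 ]
[[ 0.907  -0.2613  0.3302]
 [-0.2456 -0.9652 -0.0894]
 [ 0.3421  0.     -0.9396]]
[array([-0.0011,  0.0013,  0.1567]), array([-0.001 ,  0.0014,  0.1077])]
```

View pics/w6c.png

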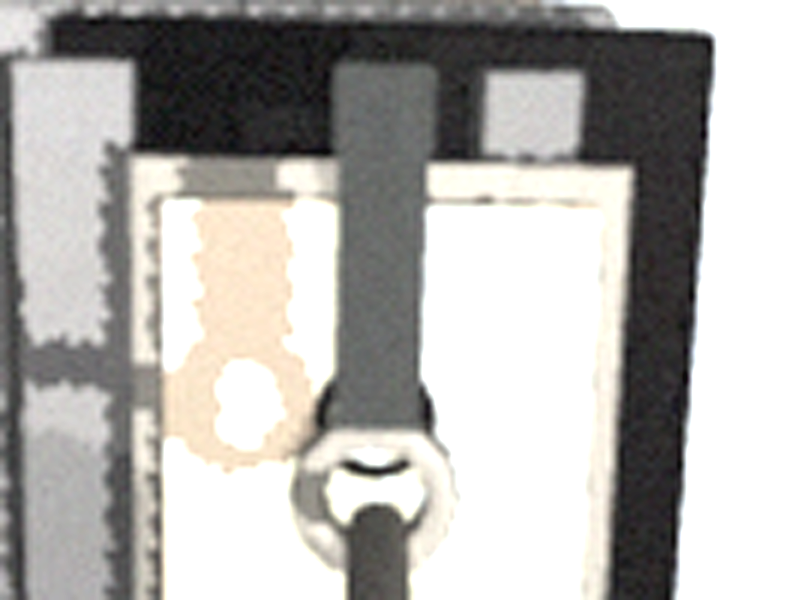

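View pics/s6c.png

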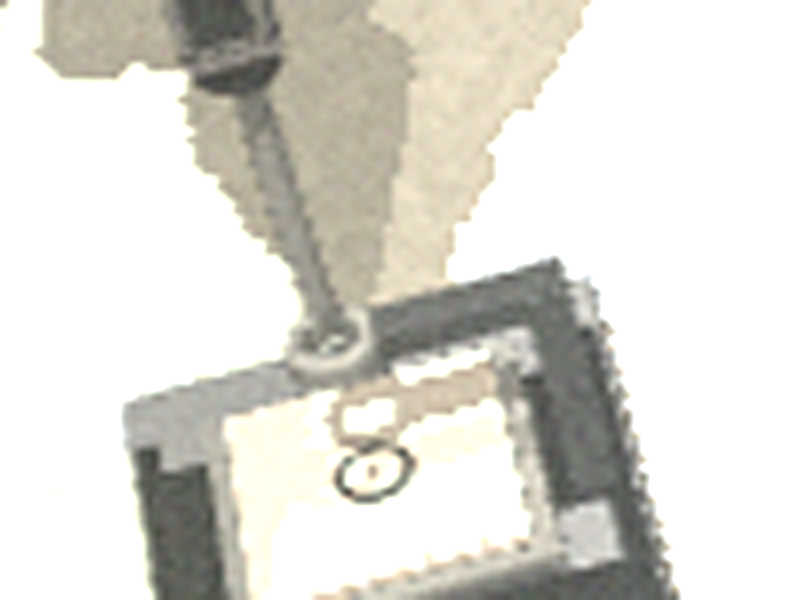

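The tip is concentric with the ring to within 0.5 mm. I'll make a small trim and go through, stopping about 10 mm above the tile.

Call:
move_arm:
  dp:
    - [-0.04,-0.02,0.1]
    - [0,0,0.4]
    - [0,0,0.4]
    - [0,0,0.4]
    - [0,0,0.4]
    - [0,0,0.4]
    - [0,0,0.4]
    - [0,0,0.4]
    - [0,0,0.4]
    - [0,0,0.4]
    - [0,0,0.4]
    - [0,0,0.4]
    - [0,0,0.2]
    - [0,0,0]
    - [0,0,0]
    - [0,0,0]
  delta_rot:
    - [0,0,0]
    - [0,0,0]
    - [0,0,0]
    - [0,0,0]
    - [0,0,0]
    - [0,0,0]
    - [0,0,0]
    - [0,0,0]
    - [0,0,0]
    - [0,0,0]
    - [0,0,0]
    - [0,0,0]
    - [0,0,0]
    - [0,0,0]
    - [0,0,0]
    - [0,0,0]

```text
t: 12.4
position: [0.5181, -0.2565, 0.1781]
tcp_rot: [3.023, -0.402, 0.533]
contact_force: [-0.6, 0.5, 0.0]
opening: 0.254
```

```bash
python3 -c "
from h import *
wsnap('w7')
crop('pics/w7.png',220,120,133,100,6,'pics/w7c.png',1.8)
p,d=robot.snapshot('scene');cv2.imwrite('pics/s7.png',p);crop('pics/s7.png',130,210,100,75,8,'pics/s7c.png',1.8)
s=np.array([ 0.5534,-0.2676,0.075]);n=np.array([-.33,.087,.94])
st=robot.state();M=np.linalg.inv(T(st));print([M[:3]@[*q,1] for q in(s,s+.049*n)],st['contact_force']@n,st['moment'])
"
```

```text
t 12.4 pos [ 0.5181 -0.2565  0.1781] q [-0.6691 -0.0321  1.7788  0.1536  1.0769 -0.456 ] op 0.253890113066777 F [-0.5739  0.4663  0.0382]
[[ 0.907  -0.2613  0.3303]
 [-0.2456 -0.9652 -0.0895]
 [ 0.3422  0.     -0.9396]]
[array([-0.0006,  0.0015,  0.1096]), array([-0.0005,  0.0017,  0.0606])] -1.431281191940829 [ 0.0795  0.2156 -0.0116]
```

View pics/w7c.png

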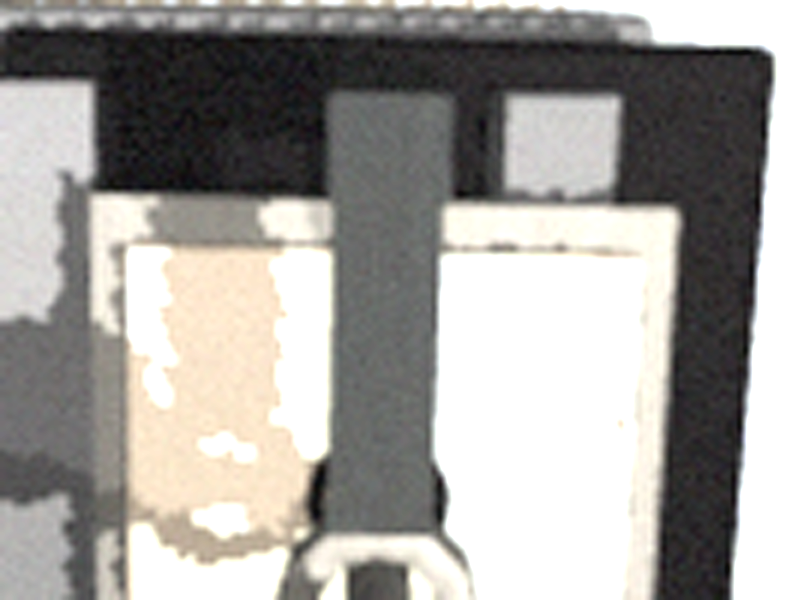

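View pics/s7c.png

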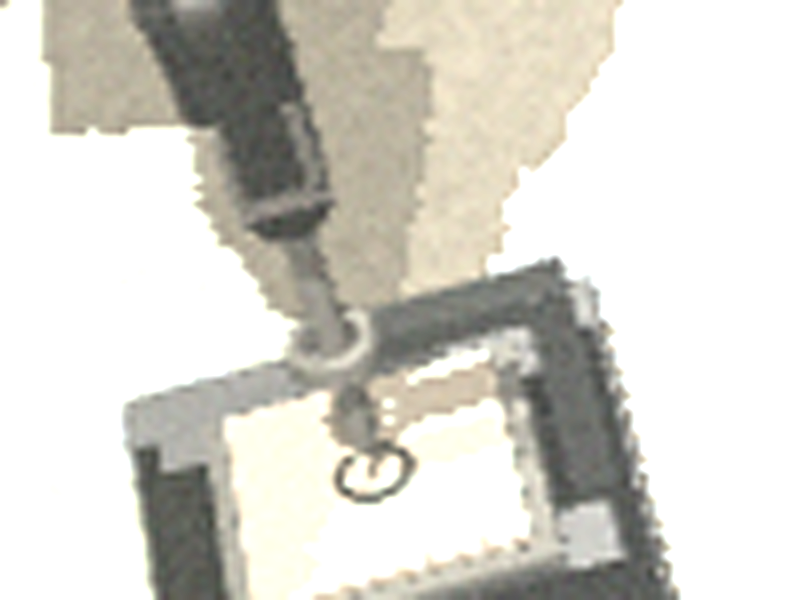

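The stem is through the ring, with the tip about 10 mm above the dot in the scene crop at (372,455). I'll approach slowly to contact.

Call:
move_arm:
  dp:
    - [0,0,0.2]
    - [0,0,0.2]
    - [0,0,0.2]
    - [0,0,0.1]
    - [0,0,0]
    - [0,0,0]
    - [0,0,0]
    - [0,0,0]
  delta_rot:
    - [0,0,0]
    - [0,0,0]
    - [0,0,0]
    - [0,0,0]
    - [0,0,0]
    - [0,0,0]
    - [0,0,0]
    - [0,0,0]

```text
t: 13.17
position: [0.5204, -0.257, 0.1714]
tcp_rot: [3.023, -0.402, 0.533]
contact_force: [0.3, 1.0, -0.3]
opening: 0.251
```

```bash
python3 -c "
from h import *
p,d=robot.snapshot('scene');cv2.imwrite('pics/s8.png',p);crop('pics/s8.png',155,245,50,37,16,'pics/s8c.png',1.1)
s=np.array([ 0.5534,-0.2676,0.075]);n=np.array([-.33,.087,.94])
for k in range(4):
  st=robot.state();M=np.linalg.inv(T(st));print(st['t'],[M[:3]@[*q,1] for q in(s,)],st['contact_force']@n,st['contact_force']);robot.snapshot('wrist')
"
```

```text
13.2167 [array([-0.0005,  0.0016,  0.1024])] -0.8227576991872463 [ 0.1723 -0.0503 -0.8101]
13.2667 [array([-0.0004,  0.0016,  0.1024])] -0.8521643657602882 [ 0.5057 -0.2195 -0.7087]
13.3167 [array([-0.0005,  0.0016,  0.1024])] -2.5193437501037037 [-0.6276 -0.342  -2.8688]
13.3667 [array([-0.0004,  0.0016,  0.1024])] -1.0490086089510209 [-0.0967  1.0928 -1.2511]
```

View pics/s8c.png

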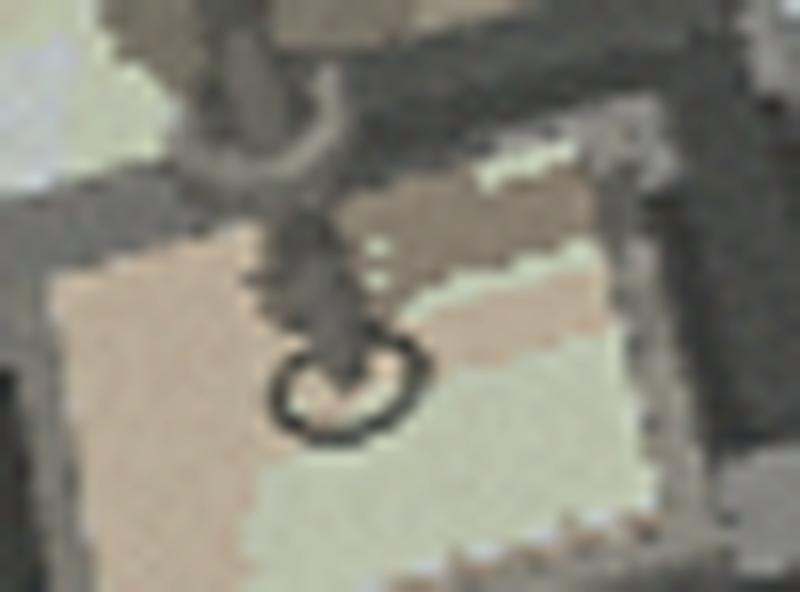

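```bash
cat > f.py <<'E'
from h import *
n=np.array([-.33,.087,.94]);s=np.array([ 0.5534,-0.2676,0.075]);L=[]
for k in range(20):
  st=robot.state();L.append([st['contact_force']@n,*st['contact_force']]);robot.snapshot('wrist')
L=np.array(L);M=np.linalg.inv(T(st));print(st['t'],M[:3]@[*s,1],L.mean(0),L[:,0].std()/20**.5,st['opening'])
E
python3 f.py
```

```text
14.3667 [-0.0004  0.0016  0.1024] [-0.7166  0.0204 -0.0157 -0.7537] 0.0949671662978597 0.25506952460695903
```

Call:
move_arm:
  dp:
    - [0,0,0.1]
    - [0,0,0.1]
    - [0,0,0.1]
    - [0,0,0.1]
    - [0,0,0.1]
    - [0,0,0.1]
    - [0,0,0]
    - [0,0,0]
    - [0,0,0]
  delta_rot:
    - [0,0,0]
    - [0,0,0]
    - [0,0,0]
    - [0,0,0]
    - [0,0,0]
    - [0,0,0]
    - [0,0,0]
    - [0,0,0]
    - [0,0,0]

```text
t: 15.17
position: [0.5224, -0.2576, 0.1658]
tcp_rot: [3.023, -0.402, 0.533]
contact_force: [-1.1, -0.3, 1.2]
opening: 0.252
```

```bash
python3 f.py; python3 -c "
from h import *
p,d=robot.snapshot('scene');cv2.imwrite('pics/s9.png',p);crop('pics/s9.png',155,245,50,37,16,'pics/s9c.png',1.1)"
```

```text
16.1167 [-0.0004  0.0016  0.0964] [ 1.0406 -1.0829  0.1499  0.7129] 0.11007637233341727 0.2527510216481739
```

View pics/s9c.png

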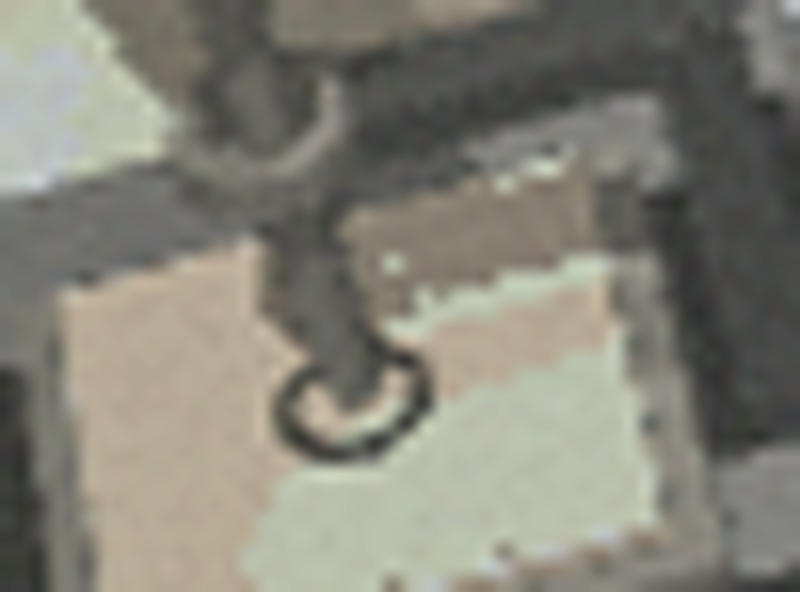

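Force rose 1.76 N, giving about 2.5 mm of pan sink. The circle moved about 14 px in the crop, about 2.8 mm, which agrees with the geometry (2.9 mm). I'll press 3.3 mm more.

Call:
move_arm:
  dp:
    - [0,0,0.1]
    - [0,0,0.1]
    - [0,0,0.1]
    - [0,0,0.03]
    - [0,0,0]
    - [0,0,0]
    - [0,0,0]
  delta_rot:
    - [0,0,0]
    - [0,0,0]
    - [0,0,0]
    - [0,0,0]
    - [0,0,0]
    - [0,0,0]
    - [0,0,0]

```text
t: 16.8
position: [0.5235, -0.2579, 0.1627]
tcp_rot: [3.023, -0.402, 0.533]
contact_force: [-1.6, 0.1, 1.9]
opening: 0.254
```

```bash
python3 f.py; python3 -c "
from h import *
p,d=robot.snapshot('scene');cv2.imwrite('pics/s10.png',p);crop('pics/s10.png',155,245,50,37,16,'pics/s10c.png',1.1)
wsnap('w10')"
```

```text
17.75 [-0.0004  0.0016  0.0931] [ 2.6872 -1.3775  0.1638  2.36  ] 0.1089818904035987 0.25332816356942695
t 17.85 pos [ 0.5235 -0.2579  0.1626] q [-0.6644 -0.0092  1.7889  0.1548  1.0438 -0.4565] op 0.25515133405374296 F [-0.5181 -1.0527  2.7766]
[[ 0.907  -0.2613  0.3301]
 [-0.2456 -0.9653 -0.0893]
 [ 0.342  -0.     -0.9397]]
```

View pics/s10c.png

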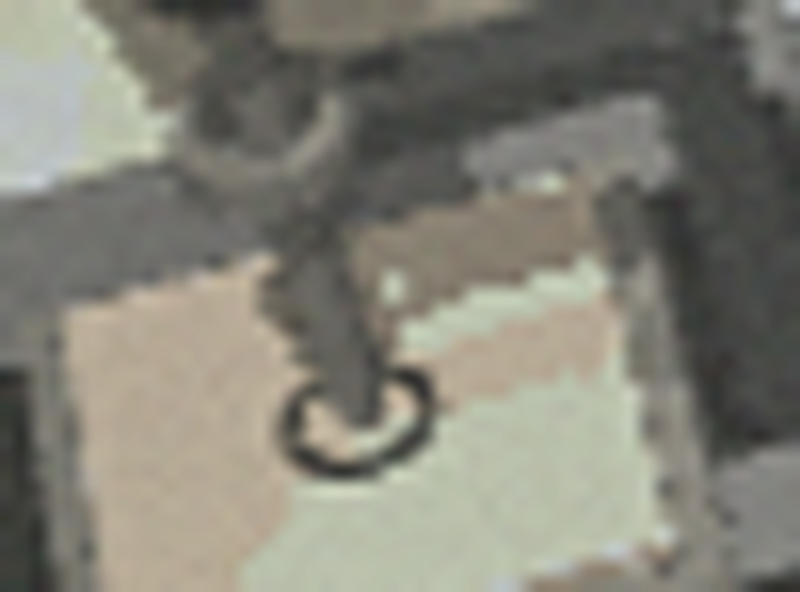

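View pics/s10.png

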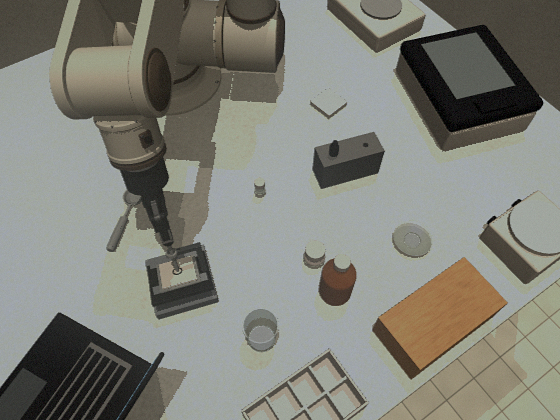

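Pressing force is 3.4 N, so the pan is about 5.8 mm down by force and 6.2 mm by geometry. The tip sits within about 1.5 mm of the circle's centre, and the electrode and bystanders are where they were. I'm handing in.

```bash
python3 -c "
from h import *
st=robot.state();print(st['t'],st['qvel'],st['opening']);print(robot.sign_off())"
```

```text
17.9 [ 0.0004 -0.0004 -0.0013 -0.0027  0.0004  0.0007] 0.2524736825436941
the job is handed in; nothing more can be done
None
```

I gripped the probe with a 50 N squeeze and lifted it clear of its well. I then tilted it 20° square to the tile, passed its stem through the guide ring and pressed its tip on the marked spot. I handed in at 17.9 s with the arm at rest and still gripping the probe.

Last checks before handing in:
- **Pressing force:** it rose 3.4 N over the free reading, with almost no sideways force. That puts the pan about 5.8 mm down.
- **Pan depth by geometry:** about 6.2 mm down, 0.4 mm more than the force gives. Both are close to the 6 mm wanted.
- **Tip position:** the scene view shows it within about 1.5 mm of the circle's centre.
- **Tilt:** the tool axis was within about 0.5° of the tile's measured normal. How squarely the probe sat in the jaws I judged only by eye.
- **Other objects:** the electrode and bystanders look unmoved in the last scene picture; I did not measure them.
- **Disagreement:** early on, the wrist and fixed cameras differed by about 2 mm along y, within the stated calibration error. I aligned the tip to the ring and spot in the wrist view alone, so most of that cancelled.

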